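# Nest the dish covers on the store-room stand

### The arm

A 6-joint arm with a two-finger parallel gripper is mounted at the origin on the work surface. World frame = base frame: x ahead of the robot, y to its left, z up, the work surface at z = 0. Lengths are in m, angles in rad, forces in N, time in s.
With the tool pointing down it reaches from about 0.4 to 0.825 m from the base axis. Payload 7 kg.
Tool frame: the origin (TCP) lies midway between the tips of the shut fingers; the grasp point (between the pads) lies 19 mm behind it; z points along the fingers, x is the direction in which the jaws open and shut, and the axes are right-handed (so a half turn about z gives the same grasp; the last joint's range is limited). The gripper opens to 88 mm and grips with 3 to 60 N. Pads are 19 mm wide; open, the fingers measure 130 mm over their backs; the gripper's body (78 mm by 193 mm) begins 47 mm behind the grasp point.
Start: joints at [1.415, 0.359, 0.012, 0, -1.224, -0.288], TCP at [0.29, 0.61, 0.227] pointing down, gripper open.
Joint ranges: [-3.07, 3.07], [-1.43, 2.12], [-1.02, 1.25], [-3.03, 1.67], [-3.05, -0], [-3.03, 3.03]. Speed limits (rad/s): [2.39, 2.39, 3.01, 3.14, 3.14, 3.14].

### API

Orientations are given as [roll, pitch, yaw] about the fixed x, y, z axes, in that order (R = Rz(yaw) Ry(pitch) Rx(roll)).
In Python, from station import status, eyes, workorder gives the robot as it stands.
- The arm moves only by the shell command python3 -m jog 'ROWS' [OPENING] [FORCE]. ROWS is JSON, a list of rows, each a list of 6 numbers: the shift along the world's x, y, z in mm, then the turn, a rotation vector about the world's x, y, z in rad. A call has 1 to 12 rows; each row shifts and turns the pose as measured when the row begins; what a row does not reach is not made up. A row lasts 1/10 s, in which the tool goes at most 50 mm and 8.59 degrees, less where a joint would pass 70% of its speed; a pose out of reach is approached as far as the arm can. A call with a gripper value outside its range is refused whole. OPENING is the opening, from 0 (shut) to 1 (fully open), set as the call begins (- or left out, the last holds). The fingers move at their own pace and stop on an object; FORCE is the grip in N (left out, the last holds). Time passes only in rows, so rows that do not move let the fingers close. It gives the time, the measured TCP pose, the force and the opening at its end, in the units of the state.
- status.get_state(): the state, without advancing time (a new reading comes with each control period).
- eyes.grab_frame(name): name is "scene" or "top" or "wrist"; returns the picture (420x560x3 uint8, blue, green, red); there is no depth.
- eyes.calibration(name): a dict with "camera_matrix" (3x3 intrinsics, pixels), "k1" (the pictures are not rectified: a ray, as slopes to the right and down, at radius r is drawn at 1 + k1 r^2 times it, then the intrinsics apply), "cam_to_world" (4x4, takes a point from camera to world coordinates); the wrist camera has in their place "hand_eye" (4x4, takes a point from camera to tool coordinates, whose origin is the TCP and whose axes are the tool frame's). Camera axes: x right, y up, looking along -z (the intrinsics and any distortion apply to the point x, -y, -z); pixel columns grow to the right and rows downward; lengths in m; the calibration is good to about 2 mm. A picture is of the moment at which its call begins: read the wrist's pose just before it. calibration takes no time and is no camera call.
- workorder.job_done(): hands the job in, once; it reports no verdict.
The state is a dict: "t": time; "q": joint angles; "qd": joint speeds; "joint_efforts": joint torques, N m; "eef_pos": TCP position; "ee_rot": TCP orientation; "force": force on the tool from outside, world axes, zero at the start; "moment": the same for the moment, N m; "width": finger opening in m.
Only numpy, scipy, OpenCV 4.12 (cv2) and the standard library are available. Lean on these libraries where they do the work, as an engineer would, in place of code of your own. Each camera call takes 0.05 s, during which the arm holds its last target. There are 200 camera calls.

### The job

Put the dish covers away: first take the white dust lid off the stand and lay it flat on the black mat. Then build one nest on the stand from all the domed covers that are there, hollow side up, the largest standing inside the stand's lip and each smaller one sitting level in the next larger, and finally lay the dust lid level and centred on top of the nest. Leave the jar, the tin and the carton alone.

Things in the scene. Friction and masses are not known exactly. Their poses are not given: they have to be found in the camera images.
- cover_red: red domed plastic dish cover, size 1 of 4 (red > yellow > green > blue; some may be absent), lying hollow up on its flat crown. Rim 168 mm across, 38 mm high, crown 100 mm across, 6 mm thick; the top 16 mm is an upright rim band 8 mm thick, to pinch from above. Origin: centre of underside (crown); z up out of the hollow. 200 g.
- cover_yellow: yellow domed plastic dish cover, size 2 of 4 (red > yellow > green > blue; some may be absent), lying hollow up on its flat crown. Rim 136 mm across, 49 mm high, crown 80 mm across, 6 mm thick; the top 16 mm is an upright rim band 8 mm thick, to pinch from above. Origin: centre of underside (crown); z up out of the hollow. 160 g. Nested, it rests 6 mm above the next larger one's origin.
- cover_green: green domed plastic dish cover, size 3 of 4 (red > yellow > green > blue; some may be absent), lying hollow up on its flat crown. Rim 104 mm across, 60 mm high, crown 62 mm across, 6 mm thick; the top 16 mm is an upright rim band 8 mm thick, to pinch from above. Origin: centre of underside (crown); z up out of the hollow. 130 g. Nested, it rests 6 mm above the next larger one's origin.
- cover_blue: blue domed plastic dish cover, size 4 of 4 (red > yellow > green > blue; some may be absent), lying hollow up on its flat crown. Rim 72 mm across, 71 mm high, crown 46 mm across, 6 mm thick; the top 16 mm is an upright rim band 8 mm thick, to pinch from above. Origin: centre of underside (crown); z up out of the hollow. 100 g. Nested, it rests 6 mm above the next larger one's origin.
- stand: fixed steel pedestal: foot 150 mm across, 40 mm post, round top plate 128 mm across whose upper face is 80 mm above the bench, with a lip 4 mm wide and 6 mm high round its edge (120 mm inside, lip top at 86 mm). A cover's crown stands inside the lip. Origin: centre of its underside on the bench; z up.
- dust_lid: white flat round dust lid, 176 mm across, 6 mm thick, mass about 220 g, with a black knob in its middle: knob 30 mm across, from 14 to 42 mm above the lid's underside. Starts lying on the stand's lip. Origin: centre of its underside; z up through the knob.
- mat: fixed black rubber mat on the bench, 150 x 150 mm, 4 mm thick; origin: centre of its underside, z up. The lid, wider than the mat, lies flat on it.
- sauce_jar: bystander: amber sauce jar with red cap, 68 mm across, 100 mm high; origin: centre of its underside
- spice_tin: bystander: spice tin with orange band, 60 mm across, 90 mm high; origin: centre of its underside
- carton: bystander: cardboard carton, 120 x 80 x 70 mm; origin: centre of its underside
Things that resemble listed ones, but are neither listed nor needed, are in the scene too. Several things have the shape of the cover_red; the one meant has the colours described above.

How it is judged:
On the way, in this order (a step that is already met when the one before it is completed fails the run):
1. the dust lid lies flat on the mat, released (horizontal distance between dust_lid and mat below 0.05 m and height (world z) of dust_lid below 0.008 m and angle between dust_lid's own z axis and vertical below 0.05 rad and contact force between dust_lid and the fingers below 0.3 N), for 0.2 s.
2. all the covers present are nested by size on the stand, hollow side up (horizontal distance between cover_red and stand below 0.03 m and z of cover_red in the frame of stand between 0.077 and 0.084 m and angle between each of cover_red, cover_yellow, cover_green, cover_blue's own z axis and vertical below 0.1 rad and horizontal distance between cover_yellow and stand below 0.034 m and z of cover_yellow in the frame of stand between 0.077 and 0.09 m and z of cover_yellow in the frame of cover_red between 0.003 and 0.01 m and horizontal distance between cover_green and stand below 0.038 m and z of cover_green in the frame of stand between 0.077 and 0.096 m and z of cover_green in the frame of cover_red between 0.003 and 0.016 m and z of cover_green in the frame of cover_yellow between 0.003 and 0.01 m and horizontal distance between cover_blue and stand below 0.042 m and z of cover_blue in the frame of stand between 0.077 and 0.102 m and z of cover_blue in the frame of cover_red between 0.003 and 0.022 m and z of cover_blue in the frame of cover_yellow between 0.003 and 0.016 m and z of cover_blue in the frame of cover_green between 0.003 and 0.01 m), for 0.3 s.
At the end, for the whole second after the job is handed in: Covers nested hollow up on the stand, level within 0.1 rad, each crown within 4 mm of the floor below, centres within 30 mm of the stand's axis (4 mm more per size down from red); lid on top, level within 0.08 rad, within 30 mm of the green and blue, 40 of the others, 45 of the stand; at rest (all of step 2 and angle between dust_lid's own z axis and vertical below 0.08 rad and horizontal distance between dust_lid and stand below 0.045 m and z of dust_lid in the frame of cover_red above 0.034 m and horizontal distance between dust_lid and cover_red below 0.04 m and z of dust_lid in the frame of cover_yellow above 0.045 m and horizontal distance between dust_lid and cover_yellow below 0.04 m and z of dust_lid in the frame of cover_green above 0.056 m and horizontal distance between dust_lid and cover_green below 0.03 m and z of dust_lid in the frame of cover_blue above 0.067 m and horizontal distance between dust_lid and cover_blue below 0.03 m and linear speed of each of cover_red, cover_yellow, cover_green, cover_blue, dust_lid below 0.03 m/s); the robot touches nothing.
It fails at once if the sauce jar is moved more than 30 mm or tipped (distance of sauce_jar from where it was at the start of the episode above 0.03 m or angle between sauce_jar's own z axis and vertical above 0.4 rad).
It fails at once if the spice tin is moved more than 30 mm or tipped (distance of spice_tin from where it was at the start of the episode above 0.03 m or angle between spice_tin's own z axis and vertical above 0.4 rad).
It fails at once if the carton is moved more than 30 mm or tipped (distance of carton from where it was at the start of the episode above 0.03 m or angle between carton's own z axis and vertical above 0.4 rad).
Of cover_red, cover_yellow, cover_green, cover_blue only 3 to 4 are there at a start; the rules pass over those that are not, and their reading is None.
At some moment in a run one of cover_red, cover_yellow, cover_green may be knocked a few centimetres aside while the robot is not near it.
It also fails if it takes over 210 s, if anything falls off the work surface, if the arm or the gripper's body presses on something with over 40 N, if the wrist force passes 120 N, or if a joint passes its speed limit or range.

## Working session

There is one attempt and no reset: what is moved stays moved. The work goes in short steps, Python scripts to look and compute and a shell command to move; the robot and the scene stay as the last step left them, time stands still between calls to the robot, and variables do not carry over. Pictures are saved under pics/ and viewed, about 12 in all and at most 16, crops included, and the job is handed in when it is done.

```bash
mkdir -p pics; ls
cat > h.py <<'E'
import numpy as np, cv2
from station import status, eyes, workorder
from scipy.spatial.transform import Rotation as R
def T():
    s=status.get_state(); M=np.eye(4); M[:3,:3]=R.from_euler('xyz',s['ee_rot']).as_matrix(); M[:3,3]=s['eef_pos']; return M
def cam(name):
    c=eyes.calibration(name); M=np.array(c['cam_to_world']) if 'cam_to_world' in c else T()@np.array(c['hand_eye'])
    return np.array(c['camera_matrix']),c['k1'],M
def pix2w(name,uv,z,C=None):
    K,k1,M=C or cam(name); uv=np.atleast_2d(np.float64(uv))
    p=cv2.undistortPoints(uv.reshape(-1,1,2),K,np.array([k1,0,0,0,0.])).reshape(-1,2)
    d=np.c_[p[:,0],-p[:,1],-np.ones(len(p))]@M[:3,:3].T
    o=M[:3,3]; t=(z-o[2])/d[:,2]; return o+t[:,None]*d
def w2pix(name,P,C=None):
    K,k1,M=C or cam(name); P=(np.atleast_2d(P)-M[:3,3])@M[:3,:3]
    x=np.c_[P[:,0],-P[:,1]]/-P[:,2:]; r=(x**2).sum(1,keepdims=True); x=x*(1+k1*r)
    return x@K[:2,:2].T+K[:2,2]
E
python3 - <<'E'
from h import *
a=eyes.grab_frame('scene');b=eyes.grab_frame('top')
cv2.imwrite('pics/scene.png',a);cv2.imwrite('pics/top.png',b)
for n in('scene','top'):
    K,k,M=cam(n);print(n,K.round(1).tolist(),k,M.round(3).tolist())
print(np.round(eyes.calibration('wrist')['hand_eye'],4).tolist(),status.get_state())
E
```

```text
pics
scene [[453.5, 0.0, 277.3], [0.0, 453.5, 209.7], [0.0, 0.0, 1.0]] -0.14932029742178973 [[0.137, -0.797, 0.588, 1.538], [0.99, 0.117, -0.072, -0.109], [-0.011, 0.592, 0.806, 1.374], [0.0, 0.0, 0.0, 1.0]]
top [[527.9, 0.0, 275.8], [0.0, 527.9, 211.3], [0.0, 0.0, 1.0]] -0.15408031916635587 [[-0.029, 0.983, -0.183, 0.286], [-1.0, -0.03, -0.003, 0.016], [-0.008, 0.183, 0.983, 1.815], [0.0, 0.0, 0.0, 1.0]]
[[1.0, -0.0006, 0.0008, -0.0005], [-0.0003, -0.951, -0.3091, -0.0852], [0.0009, 0.3091, -0.951, -0.1587], [0.0, 0.0, 0.0, 1.0]] {'t': 0.1, 'q': array([ 1.41512389e+00,  3.59255218e-01,  1.11702667e-02, -3.28362761e-04,
       -1.22412018e+00, -2.88069352e-01]), 'qd': array([ 0.00273791, -0.00301439,  0.00189165,  0.00125012,  0.00048616,
       -0.00171195]), 'joint_efforts': array([-2.00797811e-03, -5.84158623e+01,  2.93749398e+01,  7.01547816e+00,
        1.01877764e-02, -5.55519364e-05]), 'eef_pos': array([0.28964054, 0.60921128, 0.22576026]), 'ee_rot': array([-3.14148836e+00, -1.43846304e-03, -2.01464997e+00]), 'force': array([-0.05896275,  0.48039602,  0.29051504]), 'moment': array([-0.0444091 ,  0.01779623,  0.03136362]), 'width': 0.08776051677031953}
```

View pics/top.png

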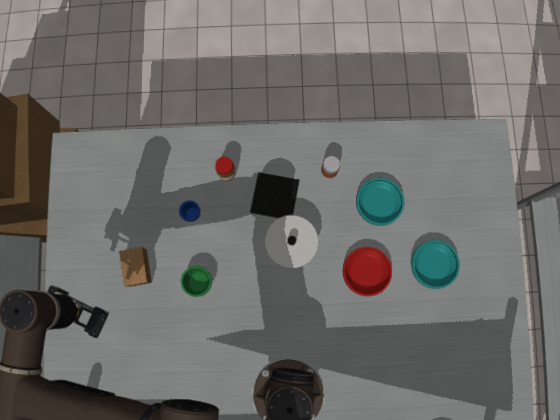

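View pics/scene.png

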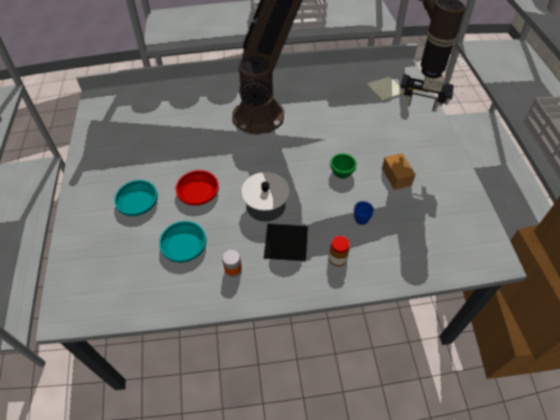

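```bash
cat >> h.py <<'E'
HSV={'red':[((0,150,60),(8,255,255)),((172,150,60),(180,255,255))],'green':[((50,130,40),(80,255,255))],'blue':[((108,130,40),(130,255,255))],'teal':[((82,120,60),(100,255,255))]}
def mask(im,c):
    h=cv2.cvtColor(im,cv2.COLOR_BGR2HSV); m=0
    for lo,hi in HSV[c]: m=m|cv2.inRange(h,lo,hi)
    return m
def blobs(im,c,amin=150):
    cs,_=cv2.findContours(mask(im,c),cv2.RETR_EXTERNAL,cv2.CHAIN_APPROX_NONE)
    return sorted([k[:,0,:] for k in cs if cv2.contourArea(k)>amin],key=lambda k:-cv2.contourArea(k))
def circ(name,k,z,C=None):
    w=pix2w(name,k,z,C)[:,:2].astype(np.float32); (c,r)=cv2.minEnclosingCircle((w*1000).reshape(-1,1,2)); return np.round(c,1),round(r,1)
E
python3 - <<'E'
from h import *
b=cv2.imread('pics/top.png');a=cv2.imread('pics/scene.png')
for n,im in(('top',b),('scene',a)):
    for c,z in(('red',.038),('green',.06),('blue',.071),('teal',.038)):
        for k in blobs(im,c,100): print(n,c,circ(n,k,z),k.mean(0).round())
h=cv2.cvtColor(b,cv2.COLOR_BGR2HSV)
m=cv2.inRange(b,(0,0,0),(35,35,35));m[:160]=0;m[225:]=0;m[:,:240]=0;m[:,310:]=0
k=max(cv2.findContours(m,0,1)[0],key=cv2.contourArea)[:,0,:]
r=cv2.minAreaRect(pix2w('top',k,.004)[:,:2].astype(np.float32)*1000);print('mat',r)
print('knob',pix2w('top',[291.5,240],.128)*1000,'lidc',pix2w('top',[292,241.5],.092)*1000)
print('scene knob',pix2w('scene',[265,186],.128)*1000)
print('jar',pix2w('top',[224,166],.1)*1000,'tin',pix2w('top',[331,163],.09)*1000,'carton',pix2w('top',[134,266],.07)*1000)
v=np.hstack([cv2.resize(b[130:310,170:290],None,fx=3,fy=3),cv2.resize(b[190:340,250:400],None,fx=2.6,fy=3.6)])
cv2.imwrite('pics/c1.png',cv2.resize(b[140:310,160:400],None,fx=3.2,fy=3.2,interpolation=3))
E
```

```text
top red (array([ 403.5, -280.2]), 82.8) [367. 271.]
top red (array([786.2, 197.7]), 32.1) [224. 165.]
top green (array([386.3, 293.9]), 50.4) [196. 281.]
top blue (array([622.1, 314. ]), 35.7) [189. 211.]
top teal (array([ 419. , -516.8]), 83.4) [435. 264.]
top teal (array([ 642.7, -338.3]), 83.5) [380. 201.]
scene red (array([ 409.8, -277.8]), 85.6) [197. 187.]
scene red (array([740.4, 206.6]), 35.1) [340. 244.]
scene green (array([403.4, 292.7]), 61.0) [342. 165.]
scene blue (array([642.4, 307.3]), 49.4) [363. 212.]
scene teal (array([ 648.1, -338.4]), 85.4) [182. 241.]
scene teal (array([ 425., -515.]), 87.0) [135. 198.]
mat ((679.542236328125, 23.982467651367188), (145.9513702392578, 146.25570678710938), 77.57886505126953)
knob [[504.96488986 -26.79482394 128.        ]] lidc [[504.62586139 -29.18098754  92.        ]]
scene knob [[518.61762508 -25.72534948 128.        ]]
jar [[766.32965618 191.07236554 100.        ]] tin [[ 768.26693451 -170.76816386   90.        ]] carton [[439.58154179 501.41711057  70.        ]]
```

View pics/c1.png

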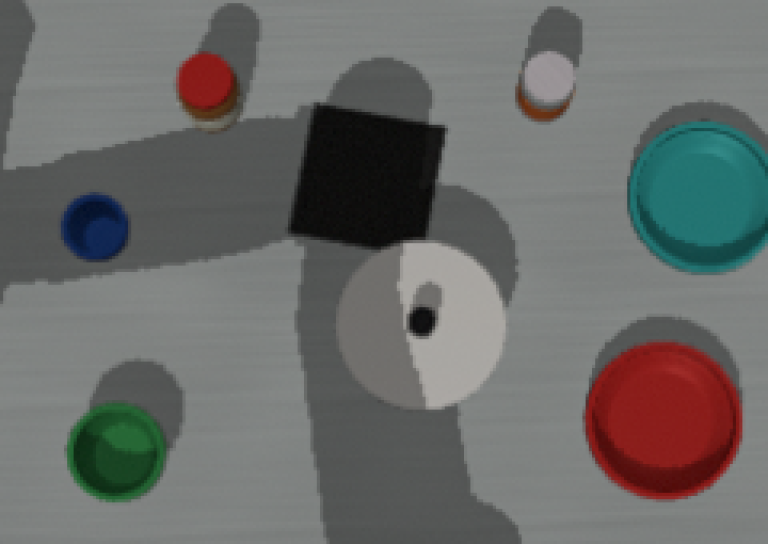

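The images show red at (367,271) top, with teal look-alikes at (380,202) and (435,264). Green is at (196,281), blue at (189,211), and yellow is absent. The lid is on the stand at (292,241) and the mat at (275,195). I choose the red one. Now moving above the lid.

```bash
python3 -m jog '[[17,-47,0,0,0,0.04],[17,-47,0,0,0,0.04],[17,-47,0,0,0,0.04],[17,-47,0,0,0,0.04],[17,-47,0,0,0,0.04],[17,-47,0,0,0,0.04],[17,-47,0,0,0,0.04],[17,-47,0,0,0,0.04],[17,-47,0,0,0,0.04],[17,-47,0,0,0,0.04],[17,-47,0,0,0,0.04],[17,-47,0,0,0,0]]' 1 30
```

```text
t: 1.3
eef_pos: [0.4867, 0.0439, 0.2204]
ee_rot: [-3.141, -0.007, -1.546]
force: [1.0, 0.9, -0.2]
width: 0.0877
```

```bash
python3 -m jog '[[9,-36,3,0,0,-0.025],[9,-35,2,0,0,0],[0,0,0,0,0,0],[0,0,0,0,0,0]]'
python3 - <<'E'
from h import *
C=cam('wrist'); im=eyes.grab_frame('wrist'); cv2.imwrite('pics/w1.png',im); print(T()[:3,3], w2pix('wrist',[.505,-.027,.128],C),w2pix('wrist',[.505,-.027,.092],C))
m=cv2.inRange(im,(0,0,0),(50,50,50));
for k in cv2.findContours(m,0,1)[0]:
    if cv2.contourArea(k)>400: print(cv2.minEnclosingCircle(k),circ('wrist',k[:,0,:],.128,C))
E
```

```text
t: 1.7
eef_pos: [0.5047, -0.036, 0.2243]
ee_rot: [3.139, -0.008, -1.58]
force: [0.5, -0.4, -1.0]
width: 0.0879
[ 0.5046869  -0.03561742  0.22428152] [[266.84514435 209.11848301]] [[267.85023603 197.18662596]]
((486.5, 315.0), 80.07662200927734) (array([ 394.5, -248.6]), 85.7)
((397.0, 271.0), 44.41856384277344) (array([ 442.8, -146.7]), 45.5)
((279.5, 349.0), 288.1324462890625) (array([251.1, -39.1]), 324.9)
((265.25, 203.5), 18.582685470581055) (array([509.7, -25.8]), 16.5)
((217.5, 37.0), 83.18212890625) (array([637.3,   8.2]), 60.9)
```

View pics/w1.png

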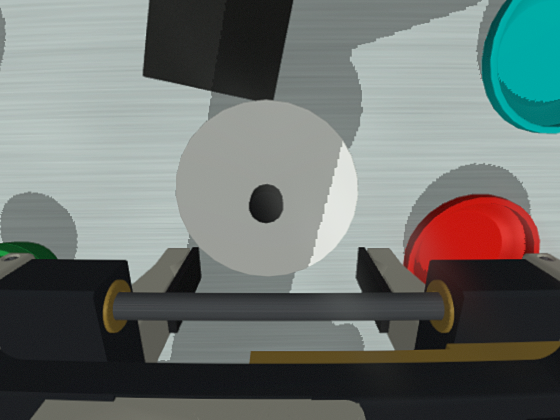

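```bash
python3 -m jog '[[3,10,-25,0,0,0],[0,0,-40,0,0.008,0.01],[0,0,-40,0,0,0],[0,0,-19,0,0,0],[0,0,0,0,0,0]]' && python3 -m jog '[[0,0,0,0,0,0],[0,0,0,0,0,0],[0,0,0,0,0,0],[0,0,0,0,0,0],[0,0,0,0,0,0]]' 0 40
```

```text
t: 2.25
eef_pos: [0.5076, -0.0202, 0.0981]
ee_rot: [3.136, -0.007, -1.562]
force: [-0.5, 0.4, -0.1]
width: 0.0876
t: 2.75
eef_pos: [0.51, -0.0175, 0.1026]
ee_rot: [-3.141, -0.006, -1.558]
force: [-0.1, 0.5, -0.2]
width: 0.053
```

```bash
python3 -m jog '[[-2,-4,-3,0,0.006,0],[0,-3,0,0,0,0],[0,0,0,0,0,0],[0,0,0,0,0,0],[0,0,0,0,0,0],[0,0,0,0,0,0]]' 0 40
```

```text
t: 3.35
eef_pos: [0.5084, -0.0253, 0.1004]
ee_rot: [3.137, -0.005, -1.559]
force: [-0.6, 0.5, 0.6]
width: 0.0292
```

```bash
python3 -m jog '[[0,0,20,0,0,0],[0,0,30,0,0.005,0],[40,11,0,0,0,0],[48,14,0,0,0,0],[48,14,0,0,0,0],[40,11,0,0,0,0],[0,0,0,0,0,0],[0,0,0,0,0,0]]'
```

```text
t: 4.15
eef_pos: [0.686, 0.0258, 0.1477]
ee_rot: [3.123, -0.005, -1.56]
force: [-0.0, -0.4, -2.5]
width: 0.0292
```

```bash
python3 -m jog '[[0,0,-40,0.005,-0.018,0],[0,0,-40,0,0,0],[0,0,-30,0,0,0],[0,0,-10,0,0,0],[0,0,0,0,0,0]]'
```

```text
t: 4.65
eef_pos: [0.6825, 0.0247, 0.0247]
ee_rot: [3.142, -0.001, -1.56]
force: [0.1, -1.2, -2.0]
width: 0.0293
```

```bash
python3 -m jog '[[0,0,-4,0,0,0],[0,0,-3,0,0,0],[0,0,0,0,0,0]]' && python3 -m jog '[[0,0,0,0,0,0],[0,0,0,0,0,0],[0,0,0,0,0,0],[0,0,0,0,0,0],[0,0,0,0,0,0]]' 1
```

```text
t: 4.95
eef_pos: [0.6843, 0.025, 0.0213]
ee_rot: [-3.137, 0.0, -1.56]
force: [0.3, 0.2, -2.5]
width: 0.0291
t: 5.45
eef_pos: [0.6874, 0.0257, 0.0261]
ee_rot: [-3.129, 0.002, -1.559]
force: [-0.5, 0.6, 0.2]
width: 0.0639
```

```bash
python3 -m jog '[[0,0,25,0,0,0],[0,0,45,0,-0.012,0],[0,0,45,0,0,0],[0,0,45,0,0,0],[0,0,45,0,0,0],[-40,-11,0,0,0,0],[-47,-13,0,0,0,0],[-47,-13,0,0,0,0],[-43,-12,0,0,0,0],[0,0,0,0,0,0],[0,0,0,0,0,0]]'
python3 - <<'E'
from h import *
C=cam('wrist'); im=eyes.grab_frame('wrist'); cv2.imwrite('pics/w2.png',im); print(T()[:3,3], w2pix('wrist',[.505,-.027,.086],C))
b=eyes.grab_frame('top');cv2.imwrite('pics/top2.png',b)
for c,z in(('red',.038),('green',.06),('blue',.071)): print([(circ('top',k,z)) for k in blobs(b,c,100)])
E
```

```text
t: 6.55
eef_pos: [0.5025, -0.0258, 0.2388]
ee_rot: [-3.114, 0.001, -1.559]
force: [-0.1, 0.6, 0.3]
width: 0.0877
[ 0.50257642 -0.02580888  0.23876546] [[279.73615563 193.6201594 ]]
[(array([ 403.8, -280.2]), 82.8), (array([786.6, 198.4]), 31.7)]
[(array([386.3, 293.9]), 50.4)]
[(array([622.1, 314. ]), 35.7)]
```

View pics/w2.png

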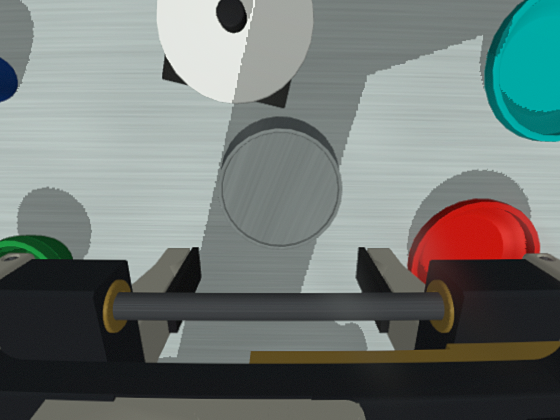

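The lid lies on the mat (knob at (231,15)). The stand plate circle is centred at (281,187), about (0.51,-0.028). Next is red.

```bash
python3 -m jog '[[-25,-41,-3,0,0,0],[-25,-41,-3,0,-0.025,0],[-25,-41,-3,0,0,0],[-25,-41,-3,0,0,0],[-25,-41,0,0,0,0],[-25,-40,0,0,0,0],[0,0,0,0,0,0],[0,0,0,0,0,0]]' 0.5 50
python3 - <<'E'
from h import *
def ring(im,c,z,r,C,name='wrist'):
    pass
C=cam('wrist'); im=eyes.grab_frame('wrist'); cv2.imwrite('pics/w3.png',im); print(status.get_state()['eef_pos'],status.get_state()['ee_rot'])
k=blobs(im,'red',3000)[0]; print(circ('wrist',k,.038,C), k.min(0),k.max(0))
b=eyes.grab_frame('top');cv2.imwrite('pics/top3.png',b)
E
```

```text
t: 7.45
eef_pos: [0.3549, -0.2782, 0.224]
ee_rot: [-3.093, -0.0, -1.557]
force: [0.4, 0.4, -0.3]
width: 0.044
[ 0.35507541 -0.2777914   0.22392395] [-3.09372766e+00 -4.63147457e-04 -1.55537109e+00]
(array([ 403.9, -279.8]), 83.2) [205  67] [356 220]
```

View pics/w3.png

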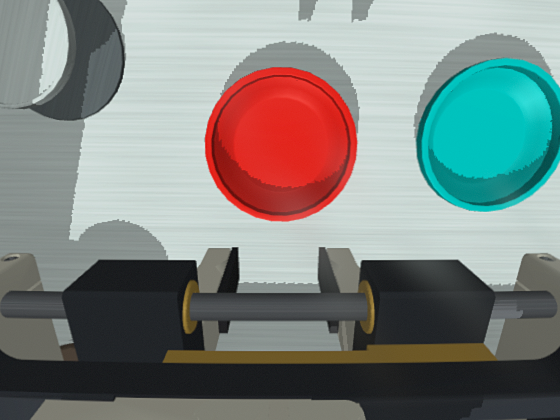

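Run:
```python
import cv2
b=cv2.imread('pics/top3.png');cv2.imwrite('pics/c3.png',cv2.resize(b[150:300,200:410],None,fx=3.6,fy=3.6,interpolation=2))
```

```text
(no output)
```

View pics/c3.png

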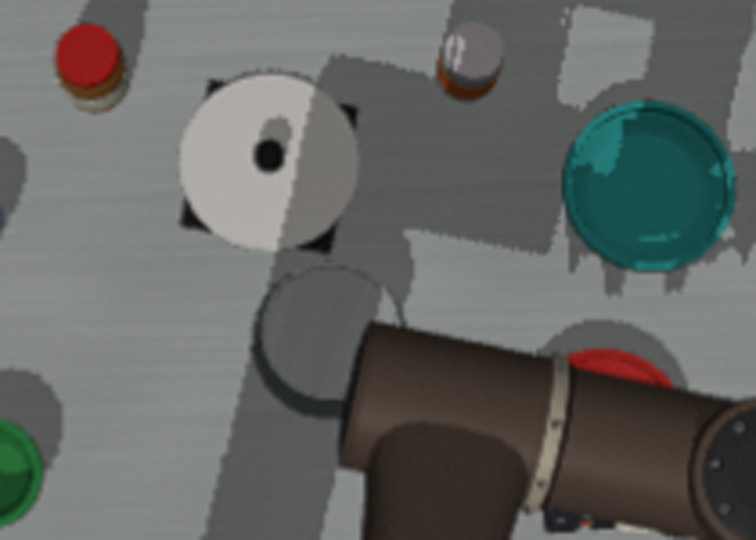

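```bash
python3 -m jog '[[25,39,-25,0,0.048,-0.015],[24,39,-30,0,0,0],[0,0,-45,0,0,0],[0,0,-40,0,0,0],[0,0,0,0,0,0],[0,0,0,0,0,0]]'
```

```text
t: 8.15
eef_pos: [0.4109, -0.1949, 0.0853]
ee_rot: [-3.138, -0.003, -1.558]
force: [0.4, -0.4, 1.0]
width: 0.0439
```

```bash
python3 -m jog '[[-7,-5,-30,0,0,0],[0,0,-26,0,0,0],[0,0,-5,0,0,0],[0,0,0,0,0,0]]' && python3 -m jog '[[0,0,0,0,0,0],[0,0,0,0,0,0],[0,0,0,0,0,0],[0,0,0,0,0,0],[0,0,0,0,0,0],[0,0,0,0,0,0]]' 0 50
```

```text
t: 8.55
eef_pos: [0.4115, -0.1994, 0.0306]
ee_rot: [-3.126, -0.005, -1.553]
force: [0.4, 0.4, 0.7]
width: 0.044
t: 9.15
eef_pos: [0.4154, -0.1997, 0.0364]
ee_rot: [-3.117, -0.006, -1.553]
force: [-0.7, 1.1, -1.6]
width: 0.0039
```

```bash
python3 -m jog '[[-3,0,2,0,0.01,0],[-3,0,0,0,0.01,0],[-1,0,-1,0,0,0],[-1,0,-1,0,0,0],[-1,0,-1,0,0,0],[-1,0,-1,0,0,0],[-1,0,-1,0,0,0]]' 0.5 50
```

```text
t: 9.85
eef_pos: [0.4035, -0.1997, 0.0331]
ee_rot: [-3.139, -0.006, -1.552]
force: [-0.1, 0.0, -0.2]
width: 0.0436
```

Run:
```python
from h import *
C=cam('wrist'); im=eyes.grab_frame('wrist'); cv2.imwrite('pics/w4.png',im); print(T()[:3,3])
```

```text
[ 0.40315269 -0.19968694  0.03289328]
```

View pics/w4.png

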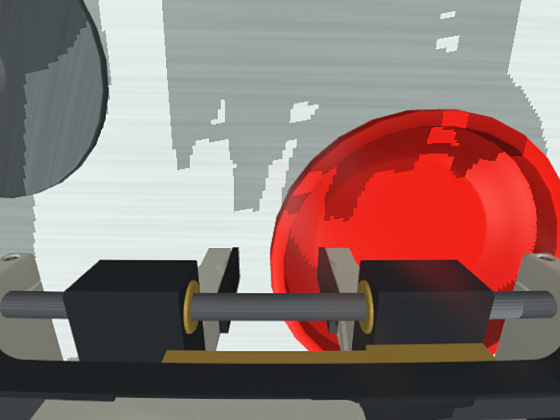

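The fingers straddle the red rim (wall at about (278,250), pads at 238 and 320). I need to go lower and compensate for the drift.

```bash
python3 -m jog '[[-1,0,-7,0,0.002,0],[-1,0,-5,0,0.002,0],[-1,0,-1,0,0.002,0]]' && python3 -m jog '[[-1,0,-1,0,0.002,0],[-1,0,-1,0,0.002,0],[-1,0,-1,0,0.002,0],[-1,0,-1,0,0.002,0],[-1,0,-1,0,0.002,0],[-1,0,-1,0,0.002,0]]' 0 50
```

```text
t: 10.2
eef_pos: [0.3999, -0.1997, 0.0188]
ee_rot: [3.138, -0.006, -1.552]
force: [1.0, -0.3, -0.4]
width: 0.0438
t: 10.8
eef_pos: [0.3956, -0.1995, 0.0146]
ee_rot: [3.127, -0.006, -1.55]
force: [-3.2, 5.2, 19.7]
width: 0.0115
```

```bash
python3 -m jog '[[3,0,4,0,-0.015,0],[3,0,4,0,0,0],[0,0,0,0,0,0]]' 0.4 50 && python3 -m jog '[[0,0,0,0,0,0],[0,0,0,0,0,0],[0,0,0,0,0,0],[0,0,0,0,0,0],[0,0,0,0,0,0]]' 0 50
```

```text
t: 11.1
eef_pos: [0.4024, -0.1993, 0.0237]
ee_rot: [-3.139, -0.006, -1.55]
force: [0.2, -1.0, -1.1]
width: 0.0298
t: 11.6
eef_pos: [0.4017, -0.1992, 0.023]
ee_rot: [-3.141, -0.006, -1.551]
force: [-1.3, 1.1, 2.2]
width: 0.0058
```

```bash
python3 -m jog '[[0,0,15,0,0,0],[0,0,30,0,0,0],[0,0,30,0,0,0],[0,0,0,0,0,0]]'
python3 - <<'E'
from h import *
C=cam('wrist'); im=eyes.grab_frame('wrist'); cv2.imwrite('pics/w5.png',im); print(status.get_state()['width'])
E
```

```text
t: 12.0
eef_pos: [0.3987, -0.199, 0.0981]
ee_rot: [3.135, -0.005, -1.552]
force: [0.1, -0.3, -0.9]
width: 0.0064
0.006138793453921873
```

View pics/w5.png

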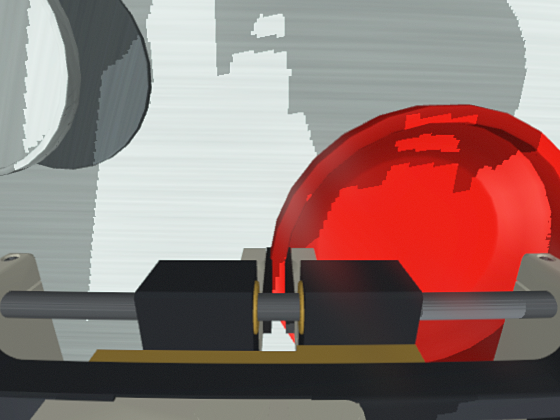

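Red is held. Carrying it to the stand.

```bash
python3 -m jog '[[0,0,30,0,0,0],[0,0,30,0,0,0],[12,28,0,0,0,0],[18,42,0,0,0,0],[18,42,0,0,0,0],[18,42,0,0,0,0],[18,42,0,0,0,0],[14,32,0,0,0,0],[8,20,0,0,0,0],[0,0,0,0,0,0],[0,0,0,0,0,0]]'
python3 - <<'E'
from h import *
C=cam('wrist'); im=eyes.grab_frame('wrist'); cv2.imwrite('pics/w6.png',im)
s=eyes.grab_frame('scene'); cv2.imwrite('pics/s6.png',s)
cv2.imwrite('pics/c6.png',np.hstack([cv2.resize(im,(448,336)),cv2.resize(s[130:270,190:335],(348,336))]))
k=blobs(im,'red',3000)[0]; 
st=status.get_state();print(st['eef_pos'],st['ee_rot'],st['width'],st['force'])
E
```

```text
t: 13.15
eef_pos: [0.4965, 0.0599, 0.1429]
ee_rot: [3.111, -0.004, -1.56]
force: [-1.3, 0.0, -2.5]
width: 0.0061
[0.49650041 0.05913471 0.14335366] [ 3.11178107 -0.00374246 -1.5609645 ] 0.006145802072096256 [-0.51732246  0.65347691 -2.87477066]
```

View pics/c6.png

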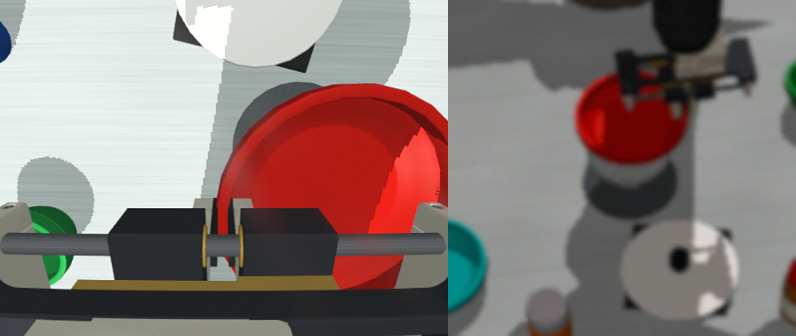

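```bash
python3 -m jog '[[5,-4,0,0,-0.03,0],[5,-4,-10,0,0,0],[0,0,-12,0,0,0],[0,0,0,0,0,0]]'
```

```text
t: 13.65
eef_pos: [0.5053, 0.0473, 0.1191]
ee_rot: [3.14, -0.004, -1.565]
force: [0.6, -0.2, -2.4]
width: 0.006
```

```bash
python3 -m jog '[[0,3,-6,0,0,0],[0,0,-5,0,0,0],[0,0,-2,0,0,0]]'; python3 -m jog '[[0,0,-1,0,0,0]]'
```

```text
t: 13.95
eef_pos: [0.5055, 0.0493, 0.1052]
ee_rot: [3.139, -0.004, -1.567]
force: [0.2, 0.0, -2.1]
width: 0.0059
t: 14.05
eef_pos: [0.5055, 0.0493, 0.1039]
ee_rot: [3.139, -0.004, -1.567]
force: [-0.5, 0.0, -2.1]
width: 0.006
```

```bash
python3 -m jog '[[0,0,-1,0,0,0],[0,0,-2,0,0,0]]'; python3 -m jog '[[0,0,-1,0,0,0],[0,0,-1,0,0,0]]'
```

```text
t: 14.25
eef_pos: [0.5061, 0.0499, 0.1023]
ee_rot: [3.141, -0.004, -1.566]
force: [-10.3, 5.5, 22.6]
width: 0.0062
t: 14.45
eef_pos: [0.5061, 0.0496, 0.1027]
ee_rot: [3.141, -0.005, -1.565]
force: [-3.8, -0.2, 7.9]
width: 0.0055
```

```bash
python3 -m jog '[[0,0,0,0,0,0],[0,0,0,0,0,0],[0,0,0,0,0,0]]' 0.35 && python3 -m jog '[[0,0,20,0,0,0],[0,0,40,0,0,0],[0,0,45,0,0,0],[-10,10,30,0,0,0],[-40,25,0,0,0,0],[-40,30,0,0,0,0],[-20,40,0,0,0,0],[-10,40,0,0,0,0],[0,0,0,0,0,0]]'
python3 - <<'E'
from h import *
C=cam('wrist'); im=eyes.grab_frame('wrist'); cv2.imwrite('pics/w7.png',im);print(T()[:3,3])
k=blobs(im,'red',3000)[0]; print('red',circ('wrist',k,.118,C)); 
k=blobs(im,'green',1000)[0]; print('green',circ('wrist',k,.06,C),k.min(0),k.max(0)); 
b=eyes.grab_frame('top');cv2.imwrite('pics/top7.png',b)
print(circ('top',blobs(b,'red',800)[0],.118))
E
```

```text
t: 14.75
eef_pos: [0.5072, 0.0501, 0.1042]
ee_rot: [-3.139, -0.004, -1.564]
force: [1.0, -0.6, -0.2]
width: 0.0244
t: 15.65
eef_pos: [0.3834, 0.1987, 0.2452]
ee_rot: [-3.137, -0.0, -1.568]
force: [0.5, 0.3, -0.3]
width: 0.031
[0.38352481 0.19715198 0.24507635]
red (array([492. ,  -7.7]), 80.3)
green (array([387.1, 294.4]), 52.4) [147 135] [238 224]
(array([507.6, -30.1]), 82.9)
```

View pics/w7.png

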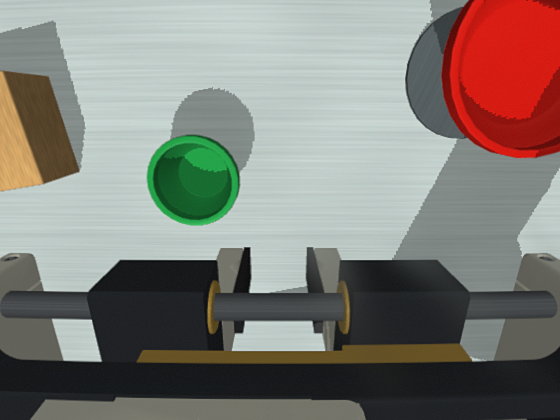

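Red stands on the stand at (508,-30). Green (centre (193,180) in the picture) is at (387,294). Pinching its -y side.

```bash
python3 -m jog '[[3,30,-25,0,0,0],[0,19,-40,0,0,0],[0,0,-40,0,0,0],[0,0,-40,0,0,0],[0,0,0,0,0,0]]' 0.35 50
```

```text
t: 16.25
eef_pos: [0.3901, 0.2431, 0.0974]
ee_rot: [-3.134, 0.002, -1.574]
force: [-0.1, -0.5, 0.1]
width: 0.0307
```

```bash
python3 -m jog '[[-3,3,-25,0,0.006,0],[0,0,-18,0,0,0],[0,0,-7,0,0,0],[0,0,0,0,0,0]]'; python3 -m jog '[[0,0,0,0,0,0]]'
```

```text
t: 16.65
eef_pos: [0.3913, 0.2454, 0.0507]
ee_rot: [-3.137, 0.003, -1.577]
force: [-0.3, 0.4, 0.8]
width: 0.0306
t: 16.75
eef_pos: [0.3921, 0.2457, 0.052]
ee_rot: [-3.136, 0.004, -1.577]
force: [-0.0, -0.6, 0.3]
width: 0.031
```

```bash
python3 -m jog '[[-3,0,-4,0,0.004,0],[-2,0,-3,0,0.002,0]]'; python3 -m jog '[[-1,0,-1,0,0,0],[0,0,0,0,0,0],[0,0,0,0,0,0],[0,0,0,0,0,0]]' 0 50
```

```text
t: 16.95
eef_pos: [0.3882, 0.2469, 0.0472]
ee_rot: [-3.14, 0.007, -1.578]
force: [-0.0, -0.2, -0.4]
width: 0.0304
t: 17.35
eef_pos: [0.3869, 0.2472, 0.0468]
ee_rot: [-3.139, 0.008, -1.577]
force: [0.4, 0.5, -1.8]
width: 0.0074
```

```bash
python3 -m jog '[[0,0,20,0,0,0],[0,0,45,0,0,0],[0,0,45,0,0,0],[0,0,40,0,0,0],[10,-28,0,0,0,0],[16,-43,0,0,0,0],[16,-43,0,0,0,0],[16,-43,0,0,0,0],[16,-43,0,0,0,0],[16,-43,0,0,0,0],[16,-43,0,0,0,0],[11,-30,0,0,0,0]]'; python3 -m jog '[[0,0,0,0,0,0]]'
```

```text
t: 18.55
eef_pos: [0.5035, -0.0793, 0.2037]
ee_rot: [-3.137, 0.007, -1.567]
force: [-0.4, 1.5, -0.4]
width: 0.0076
t: 18.65
eef_pos: [0.504, -0.0825, 0.203]
ee_rot: [-3.139, 0.006, -1.571]
force: [-0.3, 0.1, -1.2]
width: 0.0074
```

```bash
python3 -m jog '[[4,5,-20,0,0,0],[0,0,-15,0,0,0],[0,0,0,0,0,0]]'
python3 - <<'E'
from h import *
C=cam('wrist'); im=eyes.grab_frame('wrist'); cv2.imwrite('pics/w8.png',im);p=T()[:3,3];print(p)
k=blobs(im,'green',1000)[0]; print('green',circ('wrist',k,p[2]+.013,C),k.min(0),k.max(0))
k=blobs(im,'red',1000)[0]; print('red',circ('wrist',k,.118,C),k.min(0),k.max(0))
E
```

```text
t: 18.95
eef_pos: [0.5074, -0.0785, 0.1665]
ee_rot: [-3.14, 0.007, -1.575]
force: [0.4, 0.3, -1.2]
width: 0.0071
[ 0.50798533 -0.07847156  0.16754341]
green (array([511.1, -31.4]), 51.7) [ 92 177] [285 292]
red (array([509.7, -29.9]), 83.0) [ 95 107] [326 259]
```

View pics/w8.png

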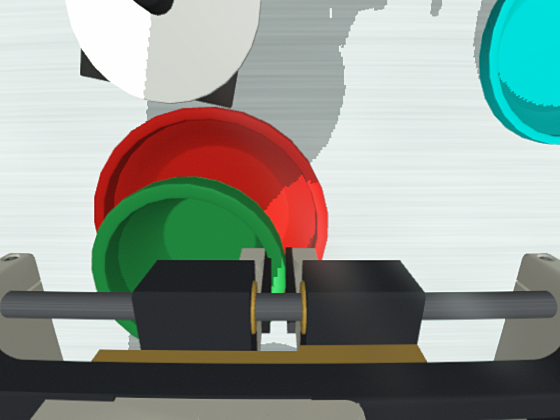

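Green is held level over red, and the centres agree. Lowering.

```bash
python3 -m jog '[[-1,1,-16,0,0,0],[0,0,-10,0,0,0],[0,0,-4,0,0,0]]'; python3 -m jog '[[0,0,-1,0,0,0],[0,0,-1,0,0,0]]'
```

```text
t: 19.3
eef_pos: [0.5085, -0.0762, 0.1396]
ee_rot: [-3.134, 0.007, -1.572]
force: [-0.4, 0.8, -0.3]
width: 0.0073
t: 19.5
eef_pos: [0.5088, -0.0759, 0.1382]
ee_rot: [-3.134, 0.006, -1.571]
force: [0.7, -0.6, -1.0]
width: 0.0071
```

```bash
python3 -m jog '[[-1,0,-2,0,0.005,0],[0,0,-2,0,0,0]]'; python3 -m jog '[[0,0,-2,0,0,0],[0,0,-1,0,0,0]]'
```

```text
t: 19.7
eef_pos: [0.5084, -0.0758, 0.135]
ee_rot: [-3.138, 0.007, -1.571]
force: [-0.1, 0.0, -0.6]
width: 0.007
t: 19.9
eef_pos: [0.5089, -0.0761, 0.1326]
ee_rot: [-3.137, 0.006, -1.571]
force: [-1.4, -1.5, 8.7]
width: 0.0074
```

```bash
python3 -m jog '[[0,0,0,0,0,0],[0,0,0,0,0,0],[0,0,0,0,0,0]]' 0.35 && python3 -m jog '[[0,0,20,0,0,0],[0,0,45,0,0,0],[0,0,40,0,0,0],[4,25,10,0,0,0],[6,44,0,0,0,0],[6,46,0,0,0,0],[6,46,0,0,0,0],[6,46,0,0,0,0],[6,46,0,0,0,0],[6,46,0,0,0,0],[6,46,0,0,0,0],[4,25,0,0,0,0]]' 1 30; python3 -m jog '[[0,0,0,0,0,0]]';  python3 - <<'E'
from h import *
C=cam('wrist'); im=eyes.grab_frame('wrist'); cv2.imwrite('pics/w9.png',im);p=T()[:3,3];print(p,status.get_state()['ee_rot'])
k=blobs(im,'blue',1000)[0]; print('blue',circ('wrist',k,.071,C),k.min(0),k.max(0))
b=eyes.grab_frame('top');cv2.imwrite('pics/top9.png',b)
for c,z in(('red',.118),('green',.146),('blue',.071)): print(c,[(circ('top',k,z)) for k in blobs(b,c,100)])
cv2.imwrite('pics/c9.png',np.hstack([cv2.resize(b[200:290,250:340],(400,400),interpolation=2),cv2.resize(im,(400,300))[:,:] if 0 else cv2.resize(im,(400,400))]))
E
```

```text
t: 20.2
eef_pos: [0.5092, -0.0761, 0.1329]
ee_rot: [-3.136, 0.006, -1.571]
force: [0.3, 0.4, -0.5]
width: 0.0257
t: 21.4
eef_pos: [0.5573, 0.3061, 0.2537]
ee_rot: [-3.133, 0.01, -1.578]
force: [-0.4, -0.1, 0.2]
width: 0.0877
t: 21.5
eef_pos: [0.5572, 0.3094, 0.2526]
ee_rot: [-3.134, 0.009, -1.575]
force: [0.2, 0.2, -0.4]
width: 0.088
[0.55699044 0.3081914  0.25256719] [-3.13447208  0.00922774 -1.57523058]
blue (array([624.1, 315.7]), 35.4) [241  89] [307 157]
red [(array([507.2, -31.8]), 83.0), (array([764.6, 190.4]), 29.9)]
green [(array([507.5, -29.1]), 50.0)]
blue []
```

View pics/c9.png

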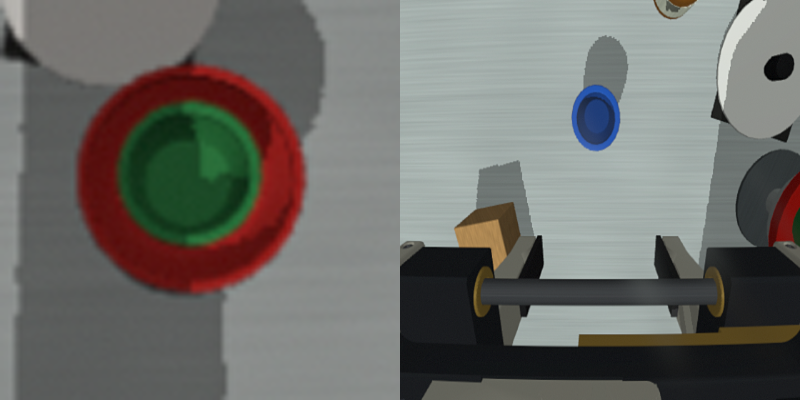

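Red and green are nested concentrically (crop about (190,178)). Blue is at (624,315). Grasping it across the diameter.

```bash
python3 -m jog '[[33,4,-25,0,0,0],[34,3,-25,0,0.006,0],[0,0,-40,0,0,0],[0,0,-35,0,0,0],[0,0,0,0,0,0],[0,0,0,0,0,0]]'
```

```text
t: 22.2
eef_pos: [0.6273, 0.3071, 0.1292]
ee_rot: [-3.135, 0.013, -1.581]
force: [0.3, -0.0, 0.5]
width: 0.0878
```

```bash
python3 -m jog '[[-3,8,-25,-0.01,0.006,0],[0,0,-10,0,0,0],[0,0,0,0,0,0]]';python3 -m jog '[[0,0,0,0,0,0]]'
```

```text
t: 22.5
eef_pos: [0.627, 0.3153, 0.1012]
ee_rot: [-3.134, 0.008, -1.581]
force: [0.7, 0.5, 1.2]
width: 0.0877
t: 22.6
eef_pos: [0.6276, 0.3154, 0.1031]
ee_rot: [-3.132, 0.009, -1.581]
force: [0.9, 0.0, 0.5]
width: 0.0875
```

```bash
python3 -m jog '[[-3,0,-25,0.01,0.006,0],[-1,0,-14,0,0,0],[0,0,-3,0,0,0]]';python3 -m jog '[[-1,0,-1,0,0,0]]'
```

```text
t: 22.9
eef_pos: [0.6264, 0.3167, 0.0667]
ee_rot: [-3.131, 0.024, -1.58]
force: [-0.7, 0.9, 0.5]
width: 0.0877
t: 23.0
eef_pos: [0.6257, 0.3167, 0.0662]
ee_rot: [-3.13, 0.024, -1.58]
force: [0.5, 0.5, -0.6]
width: 0.0879
```

```bash
python3 -m jog '[[-1,-1,-5,-0.022,0.01,0],[-1,0,-4,0,0,0]]';python3 -m jog '[[0,0,-1,0,0,0],[0,0,0,0,0,0],[0,0,0,0,0,0],[0,0,0,0,0,0]]' 0 25
```

```text
t: 23.2
eef_pos: [0.6246, 0.3162, 0.059]
ee_rot: [-3.138, 0.002, -1.58]
force: [-0.2, -0.4, -0.4]
width: 0.0877
t: 23.6
eef_pos: [0.6245, 0.3166, 0.0576]
ee_rot: [-3.138, 0.001, -1.579]
force: [-0.2, 0.7, -0.4]
width: 0.0706
```

```bash
python3 -m jog '[[0,0,20,0,0,0],[0,0,45,0,0,0],[0,0,45,0,0,0],[0,0,45,0,0,0],[0,0,20,0,0,0],[-14,-43,0,0,0,0],[-14,-43,0,0,0,0],[-14,-43,0,0,0,0],[-14,-43,0,0,0,0],[-14,-43,0,0,0,0],[-14,-43,0,0,0,0],[-14,-40,0,0,0,0]]';python3 -m jog '[[-9,-22,0,0,0,0],[-6,-13,0,0,0,0],[0,0,0,0,0,0],[0,0,0,0,0,0]]'
```

```text
t: 24.8
eef_pos: [0.5197, 0.0113, 0.2374]
ee_rot: [-3.139, 0.001, -1.574]
force: [0.6, -0.7, -1.1]
width: 0.0706
t: 25.2
eef_pos: [0.5016, -0.0291, 0.2386]
ee_rot: [-3.137, 0.002, -1.58]
force: [0.3, 0.3, -1.3]
width: 0.0704
```

```bash
python3 -m jog '[[5,0,-20,0,0,0.01],[1,0,-20,0,0,0],[0,0,-15,0,0,0],[0,0,-8,0,0,0],[0,0,0,0,0,0]]'
```

```text
t: 25.7
eef_pos: [0.511, -0.0243, 0.174]
ee_rot: [-3.135, 0.003, -1.565]
force: [-0.4, -0.1, -1.1]
width: 0.0708
```

```bash
python3 -m jog '[[-3,-5,-8,0,0.004,0],[0,0,-7,0,0,0],[0,0,-3,0,0,0]]';python3 -m jog '[[0,0,-1,0,0,0]]'
```

```text
t: 26.0
eef_pos: [0.5093, -0.0286, 0.1561]
ee_rot: [-3.137, 0.003, -1.563]
force: [-0.4, -0.4, -0.9]
width: 0.0704
t: 26.1
eef_pos: [0.5092, -0.0287, 0.1549]
ee_rot: [-3.137, 0.003, -1.563]
force: [0.6, -0.5, 0.0]
width: 0.0705
```

```bash
python3 -m jog '[[-1,0,-2,0,0,0],[0,0,-2,0,0,0]]';python3 -m jog '[[0,0,-1,0,0,0]]'
```

```text
t: 26.3
eef_pos: [0.5085, -0.0287, 0.1512]
ee_rot: [-3.136, 0.003, -1.563]
force: [0.7, 0.1, -1.1]
width: 0.0705
t: 26.4
eef_pos: [0.5085, -0.0287, 0.1502]
ee_rot: [-3.136, 0.003, -1.563]
force: [0.1, -0.1, -0.6]
width: 0.0704
```

```bash
python3 -m jog '[[0,0,-1,0,0,0]]';python3 -m jog '[[0,0,0,0,0,0],[0,0,0,0,0,0],[0,0,0,0,0,0],[0,0,0,0,0,0]]' 1
```

```text
t: 26.5
eef_pos: [0.5088, -0.0287, 0.1494]
ee_rot: [-3.135, 0.003, -1.563]
force: [0.1, -0.2, 5.7]
width: 0.0707
t: 26.9
eef_pos: [0.5093, -0.0287, 0.1501]
ee_rot: [-3.134, 0.003, -1.563]
force: [-1.0, 0.5, 0.7]
width: 0.0873
```

```bash
python3 -m jog '[[0,0,20,0,0,0],[0,0,40,0,0,0],[0,0,30,0,0,0],[40,15,0,0,0,0],[46,20,0,0,0,0],[40,17,-10,0,0,0],[0,0,0,0,0,0],[0,0,0,0,0,0]]';  python3 - <<'E'
from h import *
C=cam('wrist'); im=eyes.grab_frame('wrist'); cv2.imwrite('pics/w10.png',im);p=T()[:3,3];print(p,status.get_state()['ee_rot'])
m=cv2.inRange(im,(0,0,0),(60,60,60));m[230:]=0
for k in cv2.findContours(m,0,1)[0]:
    if 300<cv2.contourArea(k): print(k[:,0].min(0),k[:,0].max(0),circ('wrist',k[:,0,:],.046,C))
b=eyes.grab_frame('top');cv2.imwrite('pics/top10.png',b)
for c,z in(('red',.118),('green',.146),('blue',.163)): print(c,[(circ('top',k,z)) for k in blobs(b,c,100)])
print(pix2w('top',[[274.5,193]],.046))
cv2.imwrite('pics/c10.png',np.hstack([cv2.resize(b[200:290,250:340],(350,350),interpolation=2),cv2.resize(im,(450,350))]))
E
```

```text
t: 27.7
eef_pos: [0.6386, 0.0247, 0.2346]
ee_rot: [-3.132, 0.004, -1.564]
force: [-0.3, 0.2, 0.5]
width: 0.0875
[0.63812725 0.02457587 0.23408425] [-3.13274724  0.0036905  -1.56383264]
[267 131] [291 157] (array([684.2,  24.9]), 14.4)
red [(array([507.4, -31.3]), 83.0)]
green [(array([507.8, -28. ]), 50.1)]
blue [(array([507.6, -30.2]), 35.2)]
[[0.67977309 0.02382801 0.046     ]]
```

View pics/c10.png

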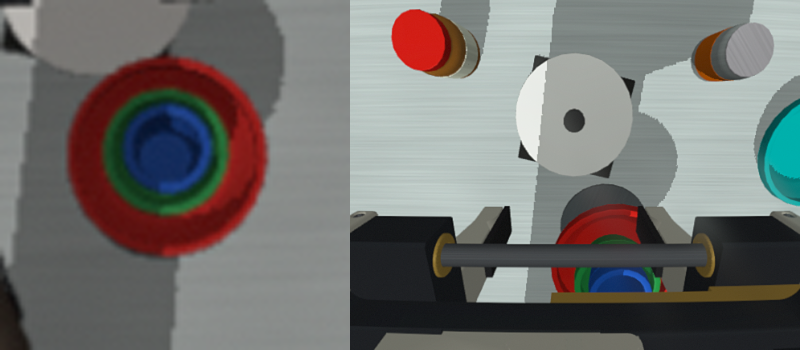

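The nest is concentric at about (507.6,-30). The lid knob is at (684,25). Fetching the lid.

```bash
python3 -m jog '[[23,0,-20,0,0.007,0],[23,0,-25,0,0,0],[0,0,-40,0,0,0],[0,0,-40,0,0,0],[0,0,-30,0,0,0],[0,0,0,0,0,0]]' 0.8;python3 -m jog '[[0,0,0,0,0,0]]'
```

```text
t: 28.4
eef_pos: [0.6816, 0.0218, 0.0828]
ee_rot: [-3.129, 0.007, -1.565]
force: [-0.7, -0.4, -0.3]
width: 0.07
t: 28.5
eef_pos: [0.6817, 0.0215, 0.0842]
ee_rot: [-3.128, 0.006, -1.565]
force: [0.1, 0.0, 1.9]
width: 0.0702
```

```bash
python3 -m jog '[[1,3,-30,-0.006,0.012,0],[0,0,-22,0,0,0],[0,0,-8,0,0,0]]';python3 -m jog '[[0,0,0,0,0,0]]'
```

```text
t: 28.8
eef_pos: [0.6872, 0.0251, 0.0332]
ee_rot: [-3.127, 0.003, -1.564]
force: [-0.1, -0.4, 1.1]
width: 0.0701
t: 28.9
eef_pos: [0.6875, 0.0252, 0.0343]
ee_rot: [-3.126, 0.003, -1.564]
force: [0.5, 0.1, -0.5]
width: 0.0701
```

```bash
python3 -m jog '[[-2,0,-9,-0.002,0.014,0],[-1,0,-5,0,0.002,0]]';python3 -m jog '[[0,0,-1,0,0,0]]'
```

```text
t: 29.1
eef_pos: [0.6866, 0.0256, 0.0241]
ee_rot: [-3.138, 0.002, -1.563]
force: [0.2, -0.6, -0.2]
width: 0.07
t: 29.2
eef_pos: [0.6868, 0.0257, 0.0234]
ee_rot: [-3.137, 0.003, -1.563]
force: [0.2, 0.7, -0.7]
width: 0.07
```

```bash
python3 -m jog '[[-1,0,-3,0,0.004,0],[-1,0,-2,0,0,0]]';python3 -m jog '[[0,0,0,0,0,0],[0,0,0,0,0,0],[0,0,0,0,0,0],[0,0,0,0,0,0],[0,0,0,0,0,0],[0,0,0,0,0,0]]' 0 40
```

```text
t: 29.4
eef_pos: [0.6853, 0.0258, 0.019]
ee_rot: [-3.14, 0.003, -1.563]
force: [0.7, 0.4, 0.4]
width: 0.07
t: 30.0
eef_pos: [0.6851, 0.0257, 0.019]
ee_rot: [-3.14, 0.003, -1.563]
force: [0.5, -0.0, -1.0]
width: 0.029
```

```bash
python3 -m jog '[[2,0,15,0,0,0],[2,0,35,0,0,0],[2,0,45,0,0,0],[0,0,45,0,0,0],[0,0,45,0,0,0],[0,0,25,0,0,0],[0,0,0,0,0,0]]'
```

```text
t: 30.7
eef_pos: [0.6855, 0.0245, 0.2319]
ee_rot: [3.132, 0.001, -1.565]
force: [0.3, 0.1, -1.8]
width: 0.0293
```

```bash
python3 -m jog '[[-20,-6,0,0,-0.008,0],[-35,-11,0,0,0,0],[-35,-11,0,0,0,0],[-35,-11,0,0,0,0],[-30,-10,0,0,0,0],[-15,-5,0,0,0,0],[0,0,0,0,0,0],[0,0,0,0,0,0]]';  python3 - <<'E'
from h import *
b=eyes.grab_frame('top');cv2.imwrite('pics/top11.png',b); print(status.get_state()['eef_pos'])
E
```

```text
t: 31.5
eef_pos: [0.5035, -0.0313, 0.2216]
ee_rot: [3.128, 0.002, -1.567]
force: [0.9, 0.3, -1.6]
width: 0.0295
[ 0.50353482 -0.03123445  0.22147635]
```

```bash
python3 -m jog '[[4,1,-8,-0.002,-0.013,0],[1,1,-14,0,0,0],[0,0,-9,0,0,0],[0,0,-4,0,0,0]]';python3 -m jog '[[0,0,0,0,0,0]]'
```

```text
t: 31.95
eef_pos: [0.5114, -0.0282, 0.184]
ee_rot: [3.14, -0.001, -1.567]
force: [0.2, 0.1, -2.2]
width: 0.029
t: 32.05
eef_pos: [0.5113, -0.0282, 0.1831]
ee_rot: [3.138, -0.001, -1.566]
force: [0.2, 0.6, -2.4]
width: 0.0294
```

```bash
python3 -m jog '[[-2,-1,-2,0,-0.003,0],[-1,0,-1,0,0,0]]';python3 -m jog '[[0,0,-1,0,0,0]]'
```

```text
t: 32.25
eef_pos: [0.5088, -0.0291, 0.1801]
ee_rot: [-3.142, -0.001, -1.566]
force: [-0.3, -0.5, -2.4]
width: 0.0292
t: 32.35
eef_pos: [0.5089, -0.0292, 0.1794]
ee_rot: [-3.141, -0.001, -1.566]
force: [0.8, -0.6, -2.4]
width: 0.0295
```

```bash
python3 -m jog '[[0,0,-1,0,0,0],[0,0,-1,0,0,0]]'
```

```text
t: 32.55
eef_pos: [0.5092, -0.0291, 0.178]
ee_rot: [-3.14, -0.001, -1.566]
force: [-0.9, 0.3, 2.9]
width: 0.0296
```

```bash
python3 -m jog '[[0,0,0,0,0,0],[0,0,0,0,0,0],[0,0,0,0,0,0],[0,0,0,0,0,0]]' 0.8 && python3 -m jog '[[0,0,15,0,0,0],[0,0,40,0,0,0],[0,0,30,0,0,0],[-15,-40,0,0,0,0],[-15,-46,0,0,0,0],[-15,-46,0,0,0,0],[-10,-40,0,0,0,0],[-10,-30,0,0,0,0],[0,0,0,0,0,0],[0,0,0,0,0,0],[0,0,0,0,0,0]]';  python3 - <<'E'
from h import *
b=eyes.grab_frame('top');s=eyes.grab_frame('scene')
m=cv2.inRange(cv2.cvtColor(b,cv2.COLOR_BGR2HSV),(0,0,110),(180,40,255))
cv2.imwrite('pics/c12.png',np.hstack([cv2.resize(b[190:290,240:340],(400,400),interpolation=2),cv2.resize(s[140:240,220:320],(400,400),interpolation=2)]))
E
```

```text
t: 32.95
eef_pos: [0.5102, -0.0291, 0.1793]
ee_rot: [-3.137, -0.001, -1.566]
force: [0.0, -0.1, 0.6]
width: 0.0555
t: 34.05
eef_pos: [0.4426, -0.2375, 0.2692]
ee_rot: [-3.133, -0.003, -1.563]
force: [-1.4, -0.0, 0.3]
width: 0.0701
```

View pics/c12.png

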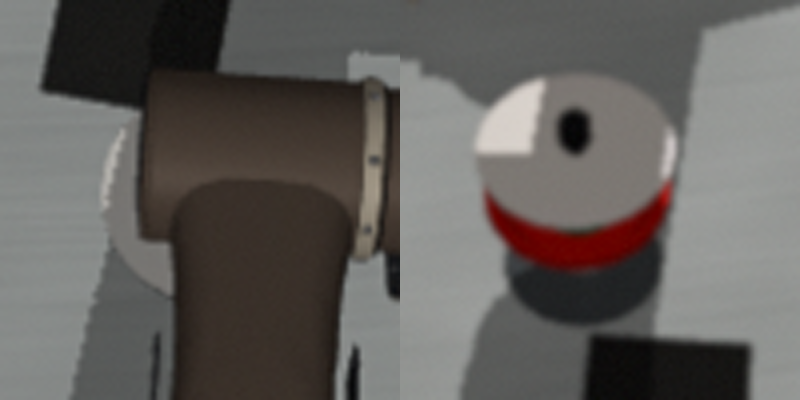

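Run:
```python
from h import *
t=np.linspace(0,6.28,200)
for c in([.5085,-.0295],[.505,-.03]):
  p=w2pix('scene',np.c_[c[0]+.088*np.cos(t),c[1]+.088*np.sin(t),0*t+.169]); print(((p.min(0)-[220,140])*4).round(),((p.max(0)-[220,140])*4).round(), ((w2pix('scene',[*c,.205])-[220,140])*4).round())
```

```text
[72. 72.] [274. 225.] [[171. 119.]]
[71. 69.] [272. 222.] [[170. 116.]]
```

```bash
python3 -c "
from station import workorder; print(workorder.job_done())"
```

```text
the job is handed in; nothing more can be done
None
```

The dust lid went onto the mat first. I then nested red, green and blue hollow up on the stand (yellow was not there), laid the lid back on top, and handed the job in at about 34 s.

**Nest:** before the lid went on, the top camera put the three covers within about 3 mm of each other at (0.508, -0.030), which matches the stand. Each one met resistance at the height it should have.

**Lid:** in the last scene picture its outline matches that of a level, centred lid at the nest's height to about 1 pixel. The bottom edge reads about 2 pixels lower, which I put down to the lid's thickness. The top camera could not check it because the arm was in the way.

**What went wrong:** the first grasp of red closed above its rim and missed. On the second try I pressed down on it with about 20 N before gripping it properly. The wrist and top cameras also disagreed by up to 7 mm in x on where the stand is, so I aimed between the two. I saw no sign that any cover was knocked aside, and the jar, tin and carton were not touched.

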